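Let the length stop out by four clicks

ROBOT

A 6-joint arm with a two-finger parallel gripper is mounted at the origin on a cart in front of the work surface, level with it; the furniture and walls round the work are solid. World frame = base frame: x ahead of the robot, y to its left, z up, the work surface at z = 0. Lengths are in m, angles in rad, forces in N, time in s.
With the tool pointing down it reaches from about 0.4 to 0.825 m from the base axis. Payload 7 kg.
Tool frame: the origin (TCP) lies where the fingers leave the gripper's body, on its centre line; the fingertips stand 66 mm ahead of it and the grasp point (between the pads) lies 47 mm ahead of it; z points along the fingers, y is the line along which they close (so a half turn about z gives the same grasp; the last joint's range is limited). The gripper opens to 88 mm and grips with 3 to 60 N. Pads are 19 mm wide; open, the fingers measure 130 mm over their backs; the gripper's body (78 mm by 193 mm) begins 47 mm behind the grasp point.
Start: joints at [-1.057, 0.359, 0.012, 0, -1.224, -0.288], TCP at [0.151, -0.658, 0.292] pointing down, gripper open.
Joint ranges: [-3.07, 3.07], [-1.43, 2.12], [-1.02, 1.25], [-3.03, 1.67], [-3.05, -0], [-3.03, 3.03]. Speed limits (rad/s): [2.39, 2.39, 3.01, 3.14, 3.14, 3.14].

INTERFACE

Orientations are given as a unit quaternion [x, y, z, w].
In Python, from cell import bot gives the robot as it stands. The module is installed in compiled form; this text tells all that it offers.
- The arm moves only by the tool arm_command, never from a script. Its argument "plan" is text: rows parted by semicolons, each of 5 numbers parted by spaces: the opening in per cent of the stroke, from 0 (shut) to 100 (fully open), then the shift along the tool's x, y, z in mm, then the turn about the tool's z in rad. A call has 1 to 12 rows; each row is the pose to reach, as a shift and turn from the pose commanded when the call began, along the tool's axes at that moment; what a row does not reach only later rows make up. A row lasts 1/10 s, in which the tool goes at most 50 mm and 8.59 degrees, less where a joint would pass 70% of its speed; a pose out of reach is approached as far as the arm can. A call with a gripper value outside its range is refused whole. The fingers move at their own pace and stop on an object; "squeeze" is the grip in N (left out, the last holds). Time passes only in rows, so rows that repeat a pose let the fingers close. It gives the time, the measured TCP pose, the force, the opening and the grip force at its end, in the units of the state.
- bot.get_obs(): the state, without advancing time (a new reading comes with each control period).
- bot.snapshot(name): name is "scene" or "side" or "wrist"; returns the picture (400x640x3 uint8, blue, green, red); there is no depth.
- bot.camera_params(name): a dict with "intrinsics" (3x3 intrinsics, pixels), "R" (3x3) and "t" (3): a world point X has camera coordinates R X + t; the wrist camera has in their place "tool_from_camera" (4x4, takes a point from camera to tool coordinates, whose origin is the TCP and whose axes are the flange's). Camera axes: x right, y down, z forward; pixel columns grow to the right and rows downward; lengths in m; the calibration is good to about 2 mm. A picture is of the moment at which its call begins: read the wrist's pose just before it. camera_params takes no time and is no camera call.
- bot.job_done(): hands the job in; it is judged then, once.
Trained networks look in the newest picture that a camera, given by its name, has taken for a name from the list of things; names that differ only in an ending like _2 or _b are one class to them, and where a whole thing is asked for, a point or a joint stands for the part that bears it (a point fixed in the world has none). Each returns a list of dicts, best first, with "p" (0 to 1); they miss things now and then, are a little off and sometimes report something else, mostly with a low value. They report only what shows in the picture. A call takes as long as a camera call.
- bot.regions_of(thing, camera): "mask" (400x640 bool, what is visible of it) and "pixel" ([column, row] in pixels, amid what is visible of it).
The state is a dict: "time": time; "joints": joint angles; "joint_velocities": joint speeds; "joint_efforts": joint torques, N m; "tool_pos": TCP position; "tool_rot": TCP orientation; "contact_force": force on the tool from outside, world axes, zero at the start; "moment": the same for the moment, N m; "grip_width": finger opening in m; "gripper_force": force on a finger pad.
Only numpy, scipy, OpenCV 4.12 (cv2) and the standard library are available. Lean on these libraries where they do the work, as an engineer would, in place of code of your own. Each camera call takes 0.05 s, during which the arm holds its last target. There are 200 camera calls.

TASK

With a fingertip, push the red peg of the click-stop dial round so that the dial turns clockwise, seen from above, by exactly four clicks from where it stands, to let the stop rod out for the next batch of hooks. Do not go past the fourth click or lift the dial, and leave the nut, the hook blank and the soapstone beside it where they lie. Finish with the dial resting in its fourth click and the hand clear of it.

Things in the scene. Friction and masses are not known exactly. Their poses are not given: they have to be found in the camera images.
- stop_unit: length stop bolted down: grey plate 140 x 140 x 12 mm, on it a round flange (136 mm across, top at 26 mm) with 12 ticks 30 degrees apart, the zero tick red. Origin: centre of the plate's underside, on the dial's axis; z up. The peg starts at the red tick, 30 degrees from the unit's +x towards its +y. The stop rod comes out on the -y side at 18 mm height, its brass head 102 mm from the origin.
- dial_center (a point): centre of the dial's flat upper face, on its vertical axis, 42 mm above the bench. The dial is a black knurled disc 110 mm across with a low hub (32 mm across, 5 mm high), the peg, and a white line towards the peg. It can be pulled up 12 mm against a spring of about 6 N, which must not happen here; pushed sideways at the peg it stays down.
- peg (a point): middle of the upright red peg on the dial's face: 14 mm in diameter, standing from 42 to 66 mm above the bench, 43 mm from the dial's axis; this point is 55 mm above the bench. It is the part to push, sideways and tangentially.
- dial (a joint): angle of the dial, rad, growing clockwise seen from above; about 0 at the start. Click stops every 30 degrees (0.524): it resists with about 6 N at the peg, and once a little past halfway between two stops it snaps forward into the next, ahead of the finger, and waits there until the finger catches up. The fourth click is at 2.094; past 2.36 it could snap into the fifth.
- dial_lift (a joint): how far the dial is lifted, m: 0 when down (as it should stay), 0.012 when pulled up.
- stop_rod (a joint): travel of the stop rod, m: it goes out 5 mm per click, driven by the dial; 0.020 at the fourth click.
- nut: loose rusty brown steel nut, 30 x 34 x 24 mm, lying beside the unit; origin at the centre of its underside. Leave it alone.
- hook_blank: loose black forged hook, 121 x 56 x 9 mm, lying beside the unit; origin at the centre of its underside. Leave it alone.
- soapstone: loose white marking stick, 85 x 12 x 9 mm, lying beside the unit; origin at the centre of its underside. Leave it alone.

How it is judged:
By the outcome, as a careful person would: the job done as asked, in the order asked, and still so for the second after the job is handed in, with the robot touching nothing.
It also fails if it takes over 48 s, if anything falls off the work surface, if the arm or the gripper's body presses on something with over 40 N, if the wrist force passes 120 N, or if a joint passes its speed limit or range.

## Working session

There is one attempt and no reset: what is moved stays moved. The work goes in short steps, Python scripts to look and compute and a tool call to move; the robot and the scene stay as the last step left them, time stands still between calls to the robot, and variables do not carry over. Pictures are saved under pics/ and viewed, at most 10 in all, crops included, and the job is handed in when it is done.

Besides the shell and the picture viewer there is one more tool, called by a JSON object that holds its "method" and its "body". arm_command: Moves the arm, as the interface text tells. Its arguments: {"type":"object","properties":{"plan":{"type":"string"},"squeeze":{"type":"number"}},"required":["plan"]}

```bash
mkdir -p pics; cat > h.py <<'E'
import numpy as np, cv2
from cell import bot
from scipy.spatial.transform import Rotation as Ro
def cam(name):
    p=bot.camera_params(name); K=np.array(p["intrinsics"])
    if "R" in p: return K,np.array(p["R"]),np.array(p["t"])
    o=bot.get_obs(); T=np.eye(4); T[:3,:3]=Ro.from_quat(o["tool_rot"]).as_matrix(); T[:3,3]=o["tool_pos"]
    M=np.linalg.inv(T@np.array(p["tool_from_camera"])); return K,M[:3,:3],M[:3,3]
def ray(c,px,z):
    K,R,t=c; d=R.T@np.linalg.solve(K,[px[0],px[1],1]); o=-R.T@t
    return o+d*(z-o[2])/d[2]
def proj(c,X):
    K,R,t=c; v=K@(R@np.array(X)+t); return v[:2]/v[2]
E
python3 - <<'E'
from h import *
ims=[]
for n in ["scene","side"]:
    c=cam(n); im=bot.snapshot(n); ims.append(im)
    for th,z in [("peg",.055),("dial_center",.042),("dial",.042),("stop_unit",.026),("nut",.012),("hook_blank",.005),("soapstone",.005)]:
        for r in bot.regions_of(th,n)[:2]:
            print(n,th,round(r["p"],2),np.round(r["pixel"]),ray(c,r["pixel"],z).round(3),r["mask"].sum())
    print(n,-c[1].T@c[2])
cv2.imwrite("pics/a.png",ims[0]);cv2.imwrite("pics/b.png",ims[1])
o=bot.get_obs();print(o["time"],o["tool_pos"],o["tool_rot"]); print(Ro.from_quat(o["tool_rot"]).as_matrix().round(3))
E
```

```text
scene peg 0.66 [370. 237.] [0.451 0.038 0.055] 2197
scene dial_center 0.78 [370. 238.] [0.462 0.023 0.042] 2311
scene dial 0.92 [368. 234.] [0.472 0.015 0.042] 2354
scene stop_unit 0.63 [371. 248.] [0.458 0.024 0.026] 4836
scene nut 0.54 [342. 210.] [ 0.596 -0.064  0.012] 174
scene nut 0.38 [371. 238.] [ 0.493 -0.022  0.012] 2319
scene hook_blank 0.61 [311. 228.] [0.598 0.017 0.005] 402
scene soapstone 0.6 [342. 271.] [0.467 0.081 0.005] 396
scene [0.04406971 0.58682025 0.44596897]
side peg 0.64 [291. 234.] [ 0.473 -0.034  0.055] 2168
side dial_center 0.69 [292. 232.] [ 0.48  -0.01   0.042] 2101
side dial 0.89 [288. 233.] [ 0.473 -0.009  0.042] 2183
side dial 0.18 [292. 232.] [ 0.48  -0.006  0.042] 2159
side stop_unit 0.62 [293. 247.] [ 0.476 -0.029  0.026] 4657
side nut 0.61 [354. 249.] [ 0.578 -0.049  0.012] 360
side hook_blank 0.82 [350. 236.] [0.589 0.003 0.005] 366
side soapstone 0.61 [260. 226.] [0.439 0.09  0.005] 34
side [ 0.33387006 -0.68665914  0.48793513]
0.8 [ 0.15108905 -0.65785563  0.29220887] [-1.12688563e-01  9.93630357e-01 -4.19083134e-05  9.62837007e-06]
[[-0.975 -0.224  0.   ]
 [-0.224  0.975 -0.   ]
 [-0.    -0.    -1.   ]]
```

View pics/a.png

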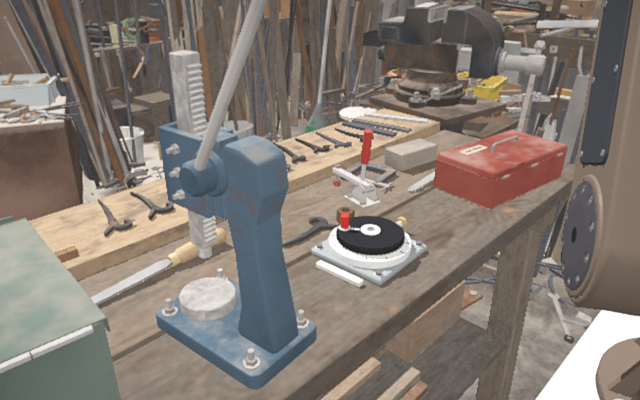

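View pics/b.png

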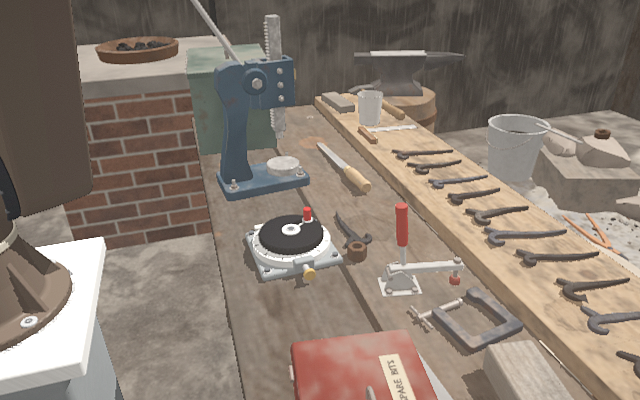

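The scene view shows the dial at about (370,237), its red peg at (345,220), the nut at (345,212) and the hook at (311,230). The soapstone is at (340,272) and the arbor press stands to the left. In the side view the peg is at (307,213), the brass rod head at (309,273) and the red clamp handle at (402,225).

```bash
python3 - <<'E'
from h import *
ims={"scene":cv2.imread("pics/a.png"),"side":cv2.imread("pics/b.png")}
c={n:cam(n) for n in ims}
def tri(a,b):
    A=[];B=[]
    for n,p in (("scene",a),("side",b)):
        K,R,t=c[n];P=K@np.c_[R,t]
        for i in (0,1):
            r=P[i]-p[i]*P[2];A.append(r[:3]);B.append(-r[3])
    return np.linalg.lstsq(np.array(A),np.array(B),rcond=None)[0].round(4)
pk={}
for n,(x0,y0,x1,y1) in {"scene":(330,205,360,232),"side":(297,200,318,228)}.items():
    im=ims[n][y0:y1,x0:x1].astype(int); m=(im[...,2]>130)&(im[...,1]<70)&(im[...,0]<70)
    ys,xs=np.nonzero(m);pk[n]=(xs.mean()+x0,ys.mean()+y0); print(n,m.sum(),pk[n],ys.min()+y0,ys.max()+y0)
P=tri(pk["scene"],pk["side"]);print("peg",P)
C=tri((371,230),(291,229)); print("hub",C)
for n in c: print(n,ray(c[n],pk[n],.055).round(4))
print("rodhead",tri((403,221),(309,273)),ray(c["side"],(309,274),.018))
print("clamp top",tri((368,130),(402,206)),"handle base",tri((366,165),(402,250)))
print("press front", ray(c["scene"],(252,372),0),ray(c["side"],(310,180),0),ray(c["side"],(228,195),0))
for n in ims:
    for th,z in (("dial",.042),):
        pass
# fit unit: center+yaw from peg & hub, overlay
cx,cy=C[:2]; th=np.arctan2(P[1]-cy,P[0]-cx); yaw=th-np.pi/6
print("yaw",np.degrees(yaw),"peg r",np.hypot(P[0]-cx,P[1]-cy))
out=[]
for n,im in ims.items():
    v=im.copy()
    R=np.array([[np.cos(yaw),-np.sin(yaw)],[np.sin(yaw),np.cos(yaw)]])
    def pt(x,y,z): 
        w=R@[x,y]+[cx,cy]; return proj(c[n],[w[0],w[1],z])
    s=8
    u,w=pt(0,0,.04); x0,y0=int(u)-50,int(w)-38
    v=cv2.resize(v[y0:y0+75,x0:x0+100],None,fx=s,fy=s)[:,:800]
    f=lambda L:np.int32([((p-[x0,y0]+.5)*s) for p in L])
    a=np.linspace(0,2*np.pi,60)
    cv2.polylines(v,[f([pt(sx*.07,sy*.07,.012) for sx,sy in((1,1),(1,-1),(-1,-1),(-1,1))])],1,(0,255,0),1)
    for r,z in((.055,.042),(.016,.047)): cv2.polylines(v,[f([pt(r*np.cos(k),r*np.sin(k),z) for k in a])],1,(255,0,255),1)
    cv2.polylines(v,[f([pt(0.0372+.007*np.cos(k),.0215+.007*np.sin(k),.066) for k in a])],1,(255,255,0),1)
    cv2.circle(v,tuple(f([pt(0,-.102,.018)])[0].tolist()),6,(0,255,255),2)
    out.append(v)
cv2.imwrite("pics/c.png",cv2.resize(np.vstack(out),None,fx=.5,fy=.5))
E
```

```text
scene 75 (np.float64(344.53333333333336), np.float64(221.88)) 217 227
side 17 (np.float64(306.6470588235294), np.float64(216.76470588235293)) 211 220
peg [0.5154 0.0217 0.0499]
hub [ 4.79e-01 -3.00e-04  4.23e-02]
scene [0.5112 0.0281 0.055 ]
side [0.5119 0.0118 0.055 ]
rodhead [ 0.4829 -0.0997  0.0196] [ 0.48393754 -0.09918615  0.018     ]
clamp top [ 0.6114 -0.1508  0.147 ] handle base [ 0.6146 -0.1551  0.0732]
press front [0.4070952  0.31334923 0.        ] [0.58492005 0.25451836 0.        ] [0.39728514 0.24284444 0.        ]
yaw 1.1485809861950234 peg r 0.04253187040326347
```

View pics/c.png

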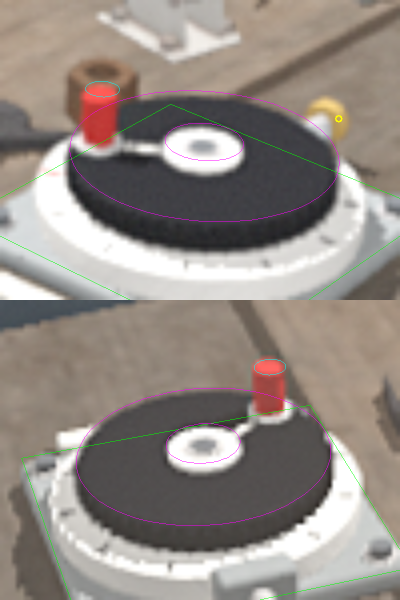

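The overlay fits: centre about (0.479, 0.000), peg at about 31° in the world frame, sweeping through +x to −y. Next I check the press lever and work out the first moves.

```bash
cat >> h.py <<'E'
def to(X,a=None):
    """tool-axis shift (mm) and turn to reach TCP X with tool -y at world angle a (deg)"""
    o=bot.get_obs(); R=Ro.from_quat(o["tool_rot"]).as_matrix()
    cur=np.degrees(np.arctan2(-R[1,1],-R[0,1])); turn=0 if a is None else -np.radians((a-cur+180)%360-180)
    return (R.T@(np.array(X)-o["tool_pos"])*1000).round(1), round(turn,3)
E
python3 - <<'E'
from h import *
c={n:cam(n) for n in("scene","side")}
L=lambda n,a,b:[-c[n][1].T@c[n][2],*[c[n][1].T@np.linalg.solve(c[n][0],[*p,1]) for p in(a,b)]]
A=L("scene",(205,165),(258,0));B=L("side",(236,60),(192,0))
n1=np.cross(A[1],A[2]);n2=np.cross(B[1],B[2])
for z in(.2,.3,.4,.5,.6):
    print(z,np.linalg.solve([n1,n2,[0,0,1]],[n1@A[0],n2@B[0],z]).round(3))
print(to([.40,-.35,.292]),to([.485,.068,.292],-59))
E
```

```text
0.2 [0.493 0.313 0.2  ]
0.3 [0.433 0.315 0.3  ]
0.4 [0.373 0.317 0.4  ]
0.5 [0.312 0.319 0.5  ]
0.6 [0.252 0.321 0.6  ]
(array([-3.115e+02,  2.443e+02,  2.000e-01]), 0) (array([-4.880e+02,  6.326e+02,  2.000e-01]), np.float64(-0.315))
```

{"method": "arm_command", "body": {"plan": "0 -39 31 0 0; 0 -78 61 0 0; 0 -117 92 0 0; 0 -156 122 0 0; 0 -195 153 0 0; 0 -234 183 0 0; 0 -273 214 0 0; 0 -312 244 0 0; 0 -324 285 0 0; 0 -340 330 0 0; 0 -355 375 0 0; 0 -370 410 0 0", "squeeze": 10}}

```text
time: 2.0
tool_pos: [0.4196, -0.1733, 0.2925]
tool_rot: [-0.113, 0.994, 0.0, 0.0]
contact_force: [1.1, 0.4, 0.3]
grip_width: 0.0015
gripper_force: 0.0
```

```bash
python3 - <<'E'
from h import *
o=bot.get_obs();print(o["time"],o["tool_pos"],o["joints"],o["grip_width"]);print(to([.485,.068,.292],-59))
E
```

```text
2.0 [ 0.41959397 -0.173324    0.2925107 ] [ 4.43366401e-02 -1.53397535e-02 -4.50296230e-01 -1.73132597e-04
 -1.13485368e+00 -1.38870496e+00] 0.0014756378968798628
(array([-117.9,  220.5,    0.6]), np.float64(-0.315))
```

```bash
python3 - <<'E'
from h import *
print(to([.493,.051,.20],31))
E
```

```text
(array([-121.8,  202.1,   92.6]), np.float64(-1.885))
```

{"method": "arm_command", "body": {"plan": "0 -12 20 0 -0.145; 0 -24 40 0 -0.29; 0 -36 60 0 -0.435; 0 -48 80 0 -0.58; 0 -60 100 0 -0.725; 0 -72 120 0 -0.87; 0 -84 140 0 -1.015; 0 -96 160 0 -1.16; 0 -108 180 0 -1.305; 0 -120 200 0 -1.45; 0 -122 202 0 -1.595; 0 -122 202 20 -1.74"}}

```text
time: 3.2
tool_pos: [0.4953, 0.0501, 0.2742]
tool_rot: [0.834, -0.551, 0.002, -0.002]
contact_force: [1.0, 0.2, 0.6]
grip_width: 0.0007
gripper_force: 0.0
```

{"method": "arm_command", "body": {"plan": "0 0 0 20 -0.145; 0 0 0 50 -0.145; 0 0 0 72 -0.145; 0 0 0 72 -0.145; 0 0 0 72 -0.145"}}

```text
time: 3.7
tool_pos: [0.4939, 0.0488, 0.2007]
tool_rot: [0.87, -0.493, 0.0, 0.0]
contact_force: [0.1, 0.8, 0.0]
grip_width: 0.0006
gripper_force: 0.0
```

```bash
python3 - <<'E'
from h import *
o=bot.get_obs();print(o["time"],o["tool_pos"],o["joints"],o["contact_force"]);print(to([.493,.051,.117],31))
c=cam("wrist"); im=bot.snapshot("wrist")
K=c[0]
for X in ([.479,0,.047],[.516,.022,.066],[.479,0,.042]):
    p=proj(c,X); print(p); cv2.circle(im,tuple(int(v) for v in p.round()),4,(0,255,0),1)
cv2.imwrite("pics/d.png",im)
E
```

```text
3.7 [0.49388459 0.04877335 0.20072614] [ 4.95524467e-01  1.48057117e-01 -5.02397215e-01  5.30303628e-04
 -9.20576869e-01  4.44412695e-02] [0.09959125 0.76590708 0.04555147]
(array([-2.4, -0.4, 83.7]), np.float64(-0.001))
[367.36322442 163.59573383]
[312.66875385 168.58132433]
[366.46103348 162.34786368]
```

View pics/d.png

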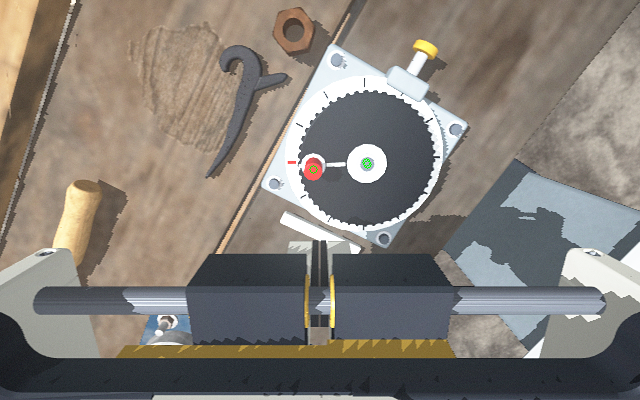

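The wrist view puts the hub at (367,163) and the peg at (313,169), both matching my projections to about 1 mm. The brass rod head is at (425,48). I descend behind the peg.

{"method": "arm_command", "body": {"plan": "0 -2 0 40 0; 0 -2 0 75 0; 0 -2 0 83 0; 0 -2 0 83 0; 0 -2 0 83 0"}}

```text
time: 4.25
tool_pos: [0.4938, 0.051, 0.119]
tool_rot: [0.87, -0.493, 0.001, -0.001]
contact_force: [1.0, 0.5, 0.4]
grip_width: 0.0007
gripper_force: 0.0
```

```bash
cat >> h.py <<'E'
def arc(phis,r=.038,off=.0165,c=(.479,0),z=.117):
    for f in phis:
        a=np.radians(f); u=np.array([np.cos(a),np.sin(a)]); t=np.array([-u[1],u[0]])
        d,w=to([*(np.array(c)+r*u+off*t),z],f); print(f,"0 %d %d %d %.3f"%(*d.round(),w))
E
python3 - <<'E'
from h import *
o=bot.get_obs();print(o["time"],o["tool_pos"],o["contact_force"])
arc([31,28,25,22,19,16,13,10,7,4,1])
E
```

```text
4.25 [0.49383656 0.05095767 0.11895448] [1.02327111 0.45297322 0.36219739]
31 0 20 1 2 -0.000
28 0 22 0 2 0.052
25 0 24 -1 2 0.104
22 0 26 -1 2 0.157
19 0 28 -2 2 0.209
16 0 30 -2 2 0.261
13 0 32 -2 2 0.314
10 0 34 -2 2 0.366
7 0 36 -2 2 0.418
4 0 39 -2 2 0.471
1 0 41 -2 2 0.523
```

{"method": "arm_command", "body": {"plan": "0 10 0 1 0; 0 18 1 1 0; 0 20 1 1 0; 0 22 0 1 0.052; 0 24 -1 1 0.104; 0 26 -1 1 0.157; 0 26 -1 1 0.157"}}

```text
time: 4.95
tool_pos: [0.5072, 0.0284, 0.1166]
tool_rot: [0.828, -0.56, 0.0, -0.0]
contact_force: [-0.1, -0.3, -0.3]
grip_width: 0.0005
gripper_force: 0.0
```

{"method": "arm_command", "body": {"plan": "0 2 0 0 0.052; 0 4 0 0 0.104; 0 6 0 0 0.157; 0 8 0 0 0.209; 0 8 0 0 0.209; 0 8 0 0 0.209"}}

```text
time: 5.55
tool_pos: [0.5096, 0.0209, 0.1162]
tool_rot: [0.766, -0.642, -0.0, 0.0]
contact_force: [1.0, 0.2, -0.1]
grip_width: 0.0003
gripper_force: 0.0
```

```bash
cat >> h.py <<'E'
def pegang(show=None):
    out=[]
    for n in("wrist","scene","side"):
        c=cam(n); im=bot.snapshot(n); hsv=cv2.cvtColor(im,cv2.COLOR_BGR2HSV)
        m=((hsv[...,0]<6)|(hsv[...,0]>174))&(hsv[...,1]>170)&(hsv[...,2]>90)
        p=proj(c,[.479,0,.055]); g=np.zeros_like(m); g[max(0,int(p[1])-(70 if n!="wrist" else 200)):int(p[1])+(35 if n!="wrist" else 200),max(0,int(p[0])-(40 if n!="wrist" else 150)):int(p[0])+(40 if n!="wrist" else 150)]=1
        k,lab,st,ce=cv2.connectedComponentsWithStats((m&g.astype(bool)).astype(np.uint8))
        for i in range(1,k):
            if st[i,4]>8:
                X=ray(c,ce[i],.055); d=X[:2]-[.479,0]; out.append((n,st[i,4],X.round(3),"ang %.1f r %.3f"%(np.degrees(np.arctan2(d[1],d[0])),np.hypot(*d))))
        if show==n: cv2.imwrite("pics/%s_%d.png"%(n,bot.get_obs()["time"]*100),im)
    for r in out: print(*r)
E
python3 - <<'E'
from h import *
o=bot.get_obs();print(o["time"],o["tool_pos"],o["contact_force"])
pegang("wrist")
arc([10,5,0,-5,-10,-15,-20,-25])
import glob;print(glob.glob("pics/wrist*"))
E
```

```text
5.55 [0.50959091 0.02094454 0.11615401] [ 0.99551315  0.170545   -0.10780881]
wrist 291 [0.52  0.009 0.055] ang 11.8 r 0.042
wrist 32 [0.531 0.019 0.055] ang 20.6 r 0.055
10 0 -1 -4 -1 0.001
5 0 2 -5 -1 0.088
0 0 6 -6 -1 0.175
-5 0 10 -7 -1 0.263
-10 0 13 -7 -1 0.350
-15 0 17 -8 -1 0.437
-20 0 20 -7 -1 0.524
-25 0 24 -7 -1 0.612
['pics/wrist_560.png']
```

View pics/wrist_560.png

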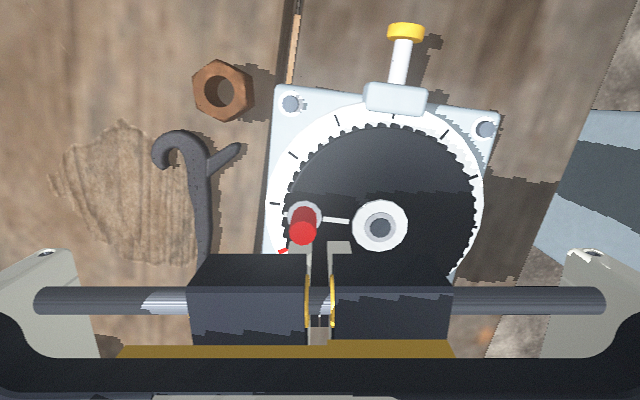

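The white line now points about 9 px upward at the peg base (304,214) against the hub (380,222), which is roughly 2–3° in the world frame. So the first click has snapped. I continue to the second click.

{"method": "arm_command", "body": {"plan": "0 2 -5 0 0.088; 0 6 -6 0 0.175; 0 8 -6 0 0.219; 0 10 -7 0 0.263; 0 12 -7 0 0.306; 0 13 -7 0 0.350; 0 15 -7 0 0.394; 0 17 -8 0 0.437; 0 19 -8 0 0.480; 0 19 -8 0 0.480; 0 19 -8 0 0.480"}}

```text
time: 6.8
tool_pos: [0.5209, 0.004, 0.1161]
tool_rot: [-0.592, 0.806, 0.0, -0.0]
contact_force: [0.3, -0.1, -0.5]
grip_width: 0.0003
gripper_force: 0.0
```

```bash
cat >> h.py <<'E'
def status(save=None):
    o=bot.get_obs();print(o["time"],o["tool_pos"],o["contact_force"])
    c=cam("wrist"); im=bot.snapshot("wrist")
    if save: cv2.imwrite(save,im)
    hsv=cv2.cvtColor(im,cv2.COLOR_BGR2HSV)
    p=proj(c,[.482,-.115,.018])
    m=(hsv[...,0]>18)&(hsv[...,0]<32)&(hsv[...,1]>150)&(hsv[...,2]>120)
    k,l,st,ce=cv2.connectedComponentsWithStats(m.astype(np.uint8))
    for i in range(1,k):
        if st[i,4]>60: 
            X=ray(c,ce[i],.022); 
            if np.hypot(X[0]-.48,X[1]+.11)<.04: print("rod",st[i,4],X.round(4))
    hs=((hsv[...,0]<6)|(hsv[...,0]>174))&(hsv[...,1]>170)&(hsv[...,2]>90)
    k,l,st,ce=cv2.connectedComponentsWithStats(hs.astype(np.uint8)); 
    i=max(range(1,k),key=lambda j:st[j,4] if np.linalg.norm(ray(c,ce[j],.055)[:2]-[.479,0])<.06 else 0)
    best=min(np.arange(-120,40,.5),key=lambda f:np.linalg.norm(np.mean([proj(c,[.479+.043*np.cos(np.radians(f))+.007*np.cos(q),.043*np.sin(np.radians(f))+.007*np.sin(q),z]) for q in np.arange(0,6.2,1) for z in(.046,.066,.066)],0)-ce[i]))
    print("peg",st[i,4],ce[i].round(),"ang",best)
E
python3 - <<'E'
from h import *
status()
arc([-20,-25,-30,-35,-40,-45,-50])
E
```

```text
6.8 [0.52089467 0.0039709  0.11614167] [ 0.32083031 -0.13500493 -0.52828526]
rod 370 [ 0.4838 -0.1076  0.022 ]
peg 759 [313. 221.] ang -28.0
-20 0 2 0 -1 0.045
-25 0 5 -1 -1 0.132
-30 0 8 -2 -1 0.219
-35 0 12 -2 -1 0.306
-40 0 16 -3 -1 0.394
-45 0 19 -2 -1 0.481
-50 0 23 -2 -1 0.568
```

{"method": "arm_command", "body": {"plan": "0 3 0 0 0.088; 0 7 -1 0 0.175; 0 8 -2 0 0.219; 0 10 -2 0 0.262; 0 12 -2 0 0.306; 0 14 -3 0 0.350; 0 16 -3 0 0.394; 0 18 -2 0 0.437; 0 20 -2 0 0.500; 0 22 -2 0 0.550; 0 22 -2 0 0.550; 0 22 -2 0 0.550"}}

```text
time: 8.05
tool_pos: [0.5162, -0.0176, 0.1162]
tool_rot: [-0.351, 0.936, -0.0, 0.0]
contact_force: [0.1, 0.2, 0.8]
grip_width: 0.0003
gripper_force: 0.0
```

```bash
python3 - <<'E'
from h import *
status()
arc([-50,-55,-60,-65,-70,-75,-78,-80])
E
```

```text
8.05 [ 0.51624829 -0.01756376  0.11618972] [0.11714637 0.16905137 0.75602289]
rod 391 [ 0.4829 -0.1125  0.022 ]
peg 276 [314. 229.] ang -54.0
-50 0 1 -1 -1 0.019
-55 0 4 -2 -1 0.106
-60 0 8 -3 -1 0.193
-65 0 11 -3 -1 0.280
-70 0 15 -4 -1 0.368
-75 0 18 -4 -1 0.455
-78 0 21 -4 -1 0.507
-80 0 22 -3 -1 0.542
```

{"method": "arm_command", "body": {"plan": "0 4 -2 0 0.088; 0 8 -3 0 0.193; 0 10 -3 0 0.236; 0 11 -3 0 0.280; 0 13 -4 0 0.324; 0 15 -4 0 0.368; 0 17 -4 0 0.411; 0 18 -4 0 0.455; 0 20 -4 0 0.490; 0 21 -4 0 0.507; 0 21 -4 0 0.507"}}

```text
time: 9.2
tool_pos: [0.5029, -0.0344, 0.1162]
tool_rot: [-0.104, 0.995, 0.0, -0.0]
contact_force: [-0.1, -0.5, -0.4]
grip_width: 0.0006
gripper_force: 0.0
```

```bash
python3 - <<'E'
from h import *
status()
E
```

```text
9.2 [ 0.50292389 -0.03441081  0.11616442] [-0.14173784 -0.53186607 -0.35263526]
rod 387 [ 0.4829 -0.1174  0.022 ]
peg 325 [315. 227.] ang -85.5
```

Rod travel has gone up by about 5 mm again (0.1174), so this is the fourth click. I back off and lift.

{"method": "arm_command", "body": {"plan": "0 -8 0 0 0; 0 -12 0 0 0; 0 -12 0 -30 0; 0 -12 0 -70 0; 0 -20 0 -100 0; 0 -40 0 -100 0; 0 -60 0 -100 0; 0 -60 0 -100 0; 0 -60 0 -100 0"}}

```text
time: 10.15
tool_pos: [0.5618, -0.022, 0.2156]
tool_rot: [-0.104, 0.995, -0.0, -0.001]
contact_force: [0.2, -0.4, -0.5]
grip_width: 0.0007
gripper_force: 0.0
```

```bash
python3 - <<'E'
from h import *
status("pics/e.png")
E
```

```text
10.15 [ 0.56177018 -0.02199163  0.21560902] [ 0.19668236 -0.36838457 -0.53883328]
rod 130 [ 0.4836 -0.117   0.022 ]
peg 19 [309.  95.] ang -91.0
```

View pics/e.png

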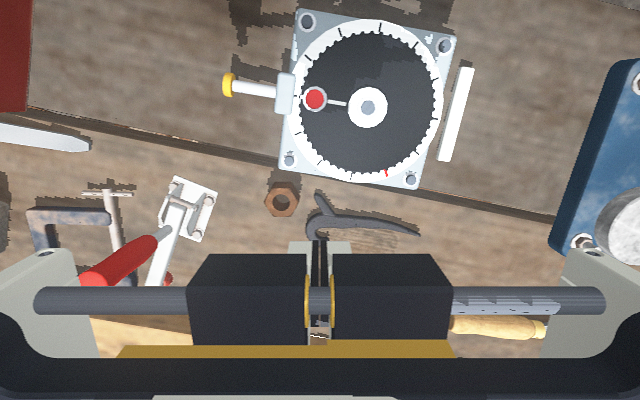

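The peg at (315,98) points at the rod side, about 120° clockwise of the red tick at (386,173). The nut, hook and soapstone appear undisturbed and the hand is clear.

```bash
python3 -c "
from cell import bot
print(bot.job_done())"
```

```text
the job is handed in; nothing more can be done
None
```

The dial is turned clockwise four clicks and rests in the fourth, with the stop rod out to match; the hand is clear, the loose parts were not touched, and the job is handed in at about 10 s.

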